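Let the large ring ball out of the two-lane ball dispenser

TASK

Two wooden tying balls wait behind the gates of the small dispenser, one large and one small. Using the fingertips and picking nothing up, push the pale open catch tray along its guide fully home against the stop under the lanes, then press down the paddle on the side of the large ball until its gate lifts and the ball has rolled into the tray, and let the paddle come back up so the gate shuts. Leave the small ball behind its gate, do not touch the balls or lift the tray, and leave the jar, brush and cap standing where they are.

Things in the scene. Friction and masses are not known exactly. Their poses are not given: they have to be found in the camera images.
- dispenser: Fixed plywood ball dispenser, placed at varying spot and yaw. Origin on the table, midway between the rocker pivots; x to the back of the lanes, y to its left, z up. Two lanes 36 mm wide centred at y +-30 mm, floor 48 mm high at x 0, rising 10 degrees to a 100 mm high back wall at x 145 mm; gate bars at x 10 mm. A 6 mm base board in front to x -165 mm carries guide rails, inner faces y +-58 mm, tops 20 mm up.
- catch_tray: Loose pale grey-white open tray, 100 (x) x 110 (y) x 32 mm high, walls 4 mm, 0.2 to 0.4 kg, on the 6 mm base board between the rails, axes along the dispenser's. Origin: centre of its underside. It starts 25 to 60 mm short of home; slid along the dispenser's +x by a few newtons it meets the stop with its origin at dispenser x -37 mm, its near wall at -87 mm.
- tray_stop (a point): Middle of the front face of the upright board that stops the tray, below the lanes (lane underside 42 mm above the table), at x 13 mm in the dispenser's frame.
- large_ball_center (a point): Centre of the large wooden ball, 30 mm in diameter, about 20 g. It rolls down against its gate at the start, in the left or the right lane.
- small_ball_center (a point): Centre of the small wooden ball, 18 mm in diameter, about 12 g, in the other lane. Only the centre's position means anything: its axes turn as it rolls.
- left_paddle (a point): Centre of the top face of the left rocker's grey paddle, 40 (x) x 60 (y) x 6 mm, at y 170 mm in the dispenser's frame, 101 mm above the table when up. Pressed down about 45 mm, to the rocker's stop, it lifts the left lane's gate (a low bar hung from the beam's other end); 1.5 to 4 N are needed. A spring brings it back when let go.
- right_paddle (a point): The same for the right rocker, which works the gate of the right lane: paddle centre at y -170 mm in the dispenser's frame.
- left_pivot (a point): Pivot of the left rocker, in a steel fork 102 mm high, at y 95 mm in the dispenser's frame, 92 mm above the table; the rocker turns about the dispenser's x axis.
- right_pivot (a point): Pivot of the right rocker, at y -95 mm in the dispenser's frame, likewise.
- left_rocker (a joint): Angle of the left rocker, rad: 0 = paddle up, gate shut; 0.6 = paddle fully down, at its stop, gate fully lifted. The large ball needs about 0.5 or more to pass, and rolls out within a second.
- right_rocker (a joint): Angle of the right rocker, likewise.
- powder_jar: Bystander: loose white jar with a coloured screw lid, 58 mm across, 66 mm high, to the right of the tray guide. Origin: centre of its underside.
- scrub_brush: Bystander: loose scrubbing brush with a loop handle, 30 x 86 x 55 mm high, to the left of the tray guide. Origin: centre of its underside.
- loose_cap: Bystander: loose white bottle cap with a nozzle, 48 mm across, 68 mm high, behind on the right. Origin: centre of its underside.

How it is judged:
By the outcome, as a careful person would: the job done as asked, in the order asked, and still so for the second after the job is handed in, with the robot touching nothing.
It also fails if it takes over 40 s, if anything falls off the work surface, if the arm or the gripper's body presses on something with over 40 N, if the wrist force passes 120 N, or if a joint passes its speed limit or range.

ROBOT

A 6-joint arm with a two-finger parallel gripper is mounted at the origin on a cart in front of the work surface, level with it; the furniture and walls round the work are solid. World frame = base frame: x ahead of the robot, y to its left, z up, the work surface at z = 0. Lengths are in m, angles in rad, forces in N, time in s.
With the tool pointing down it reaches from about 0.35 to 0.85 m from the base axis. Payload 8.1 kg.
Tool frame: the origin (TCP) lies on the centre line of the jaws, within the pads' length; the fingertips stand robot.finger_overhang ahead of it and the grasp point (between the pads) lies 6 mm ahead of it (robot.finger_overhang is the distance from the TCP to the fingertips, in m); z points along the fingers, x is the direction in which the jaws open and shut, and the axes are right-handed (so a half turn about z gives the same grasp; the last joint's range is limited). The gripper opens to 93 mm and grips with 3 to 60 N. Pads are 15 mm wide; open, the fingers measure 128 mm over their backs; the gripper's body (75 mm by 188 mm) begins 65 mm behind the grasp point.
Start: joints at [1.244, 0.13, 1.488, -0, 1.523, -0.085], TCP at [0.144, 0.583, 0.244] pointing down, gripper open.
Joint ranges: [-2.96, 2.96], [-0.89, 2.26], [0.02, 2.5], [-1.34, 4.48], [0, 2.73], [-2.66, 2.66]. Speed limits (rad/s): [2.39, 2.39, 2.79, 3.14, 3.14, 3.14].

INTERFACE

Orientations are given as a 3x3 rotation matrix whose columns are the frame's x, y, z axes.
In Python, from workcell import robot gives the robot as it stands.
- The arm moves only by the tool drive_tool, never from a script. Its argument "deltas" is a list of rows, each a list of 3 entries, a list of its own where there are three numbers: the shift along the tool's x, y, z in m, then the turn about the tool's z in degrees, then the finger opening in m, from 0 to 0.093. In form: [[[x, y, z], spin, hand], ...]. A call has exactly 5 rows; each row is the pose to reach, as a shift and turn from the pose commanded when the call began, along the tool's axes at that moment; what a row does not reach only later rows make up. A row lasts 1/10 s, in which the tool goes at most 50 mm and 8.59 degrees, less where a joint would pass 70% of its speed; a pose out of reach is approached as far as the arm can. A call with a gripper value outside its range is refused whole. The fingers move at their own pace and stop on an object; the grip force is fixed at half the most. Time passes only in rows, so rows that repeat a pose let the fingers close, or fill a call up. It gives the time, the measured TCP pose, the force and the opening at its end, in the units of the state.
- robot.read_state(): the state, without advancing time (a new reading comes with each control period).
- robot.snapshot(name): name is "side" or "top" or "wrist"; returns a dict with "color" (384x512x3 uint8, blue, green, red), "range_z" (384x512 float32, m along the optical axis (not along the pixel's ray), 0 where there is no reading), "vertical_fov" (degrees; the focal length in pixels is half the picture's height over the tangent of half this angle, whatever the lens; pixels are square), "cx", "cy" (the principal point, pixels), "dist" ([k1, k2, p1, p2, k3] as OpenCV has them; the pictures are not rectified), "R" (3x3) and "t" (3): a world point X has camera coordinates R X + t; the wrist camera has in their place "tool_from_camera" (4x4, takes a point from camera to tool coordinates, whose origin is the TCP and whose axes are the tool frame's). Camera axes: x right, y down, z forward; pixel columns grow to the right and rows downward; lengths in m; the calibration is good to about 2 mm. A picture is of the moment at which its call begins: read the wrist's pose just before it.
- robot.hand_in(): hands the job in, once; it reports no verdict.
The state is a dict: "clock": time; "joint_pos": joint angles; "dq": joint speeds; "joint_torque": joint torques, N m; "position": TCP position; "eef_rot": TCP orientation; "force": force on the tool from outside, world axes, zero at the start; "ft_torque": the same for the moment, N m; "opening": finger opening in m.
Only numpy, scipy, OpenCV 4.12 (cv2) and the standard library are available. Lean on these libraries where they do the work, as an engineer would, in place of code of your own. Each camera call takes 0.05 s, during which the arm holds its last target.

## Working session

There is one attempt and no reset: what is moved stays moved. The work goes in short steps, Python scripts to look and compute and a tool call to move; the robot and the scene stay as the last step left them, time stands still between calls to the robot, and variables do not carry over. Pictures are saved under pics/ and viewed, and the job is handed in when it is done.

Besides the shell and the picture viewer there is one more tool, called after ">>>" as name(argument=value, ...), one argument or row to a line, values as JSON. drive_tool: Moves the arm, as the interface text tells. Its arguments: {"type":"object","properties":{"deltas":{"type":"array","items":{"type":"array"}}},"required":["deltas"]}

```bash
mkdir -p pics; cat > h.py <<'E'
import numpy as np, cv2
from workcell import robot
def snap(n,f):
    s=robot.snapshot(n); cv2.imwrite('pics/'+f,s['color']); np.save('pics/'+f+'.npy',s,allow_pickle=True); return s
def K(s):
    h=s['color'].shape[0]; f=h/2/np.tan(np.radians(s['vertical_fov'])/2)
    return np.array([[f,0,s['cx']],[0,f,s['cy']],[0,0,1.]])
def ray(s,u,v):
    p=cv2.undistortPoints(np.array([[[u,v]]],float),K(s),np.array(s['dist'],float))[0,0]
    R=np.array(s['R']);t=np.array(s['t'])
    return -R.T@t, R.T@np.array([p[0],p[1],1.])
def onz(s,u,v,z):
    o,d=ray(s,u,v); return o+d*(z-o[2])/d[2]
def depth(s,u,v):
    o,d=ray(s,u,v); z=float(s['range_z'][int(round(v)),int(round(u))]); return o+d*z
def proj(s,X):
    R=np.array(s['R']); r=cv2.Rodrigues(R)[0]
    return cv2.projectPoints(np.array(X,float).reshape(-1,1,3),r,np.array(s['t'],float),K(s),np.array(s['dist'],float))[0][:,0]
def load(f): return np.load('pics/'+f+'.npy',allow_pickle=True).item()
E
python3 - <<'E'
from h import *
print(robot.finger_overhang); st=robot.read_state(); print({k:np.round(v,3).tolist() for k,v in st.items()})
for n in('side','top'): s=snap(n,n+'1.png'); print(n,(-s['R'].T@s['t']).round(3),s['vertical_fov'])
E
```

```text
0.025
{'clock': 0.0, 'joint_pos': [1.244, 0.131, 1.489, -0.0, 1.523, -0.085], 'dq': [0.001, -0.002, 0.001, 0.001, -0.001, -0.0], 'joint_torque': [0.001, -55.987, -49.175, 0.077, 0.036, -0.0], 'position': [0.143, 0.582, 0.243], 'eef_rot': [[0.239, 0.971, -0.001], [0.971, -0.239, -0.002], [-0.002, -0.0, -1.0]], 'force': [1.303, -0.328, -0.308], 'ft_torque': [0.011, -0.017, 0.009], 'opening': 0.093}
side [ 0.632 -1.121  0.929] 45.526442517771166
top [ 0.547 -0.013  1.112] 50.763296523575974
```

View pics/side1.png

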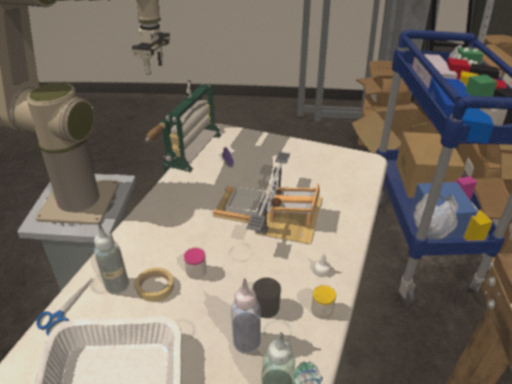

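View pics/top1.png

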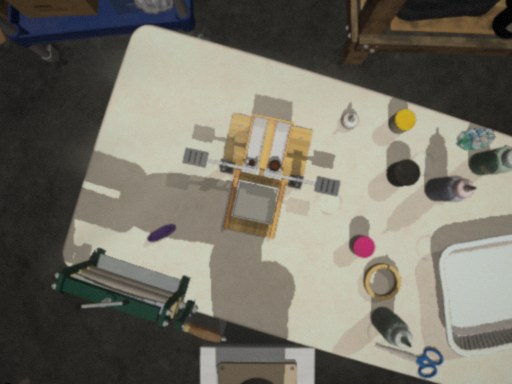

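```bash
python3 - <<'E'
from h import *
s=load('top1.png'); c=s['color'][105:245,175:345]; cv2.imwrite('pics/topz.png',cv2.resize(c,None,fx=4.5,fy=4.5,interpolation=cv2.INTER_CUBIC)[:600])
s=load('side1.png'); c=s['color'][140:250,200:340]; cv2.imwrite('pics/sidez.png',cv2.resize(c,None,fx=5,fy=5,interpolation=cv2.INTER_CUBIC))
E
```

```text
(no output)
```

View pics/topz.png

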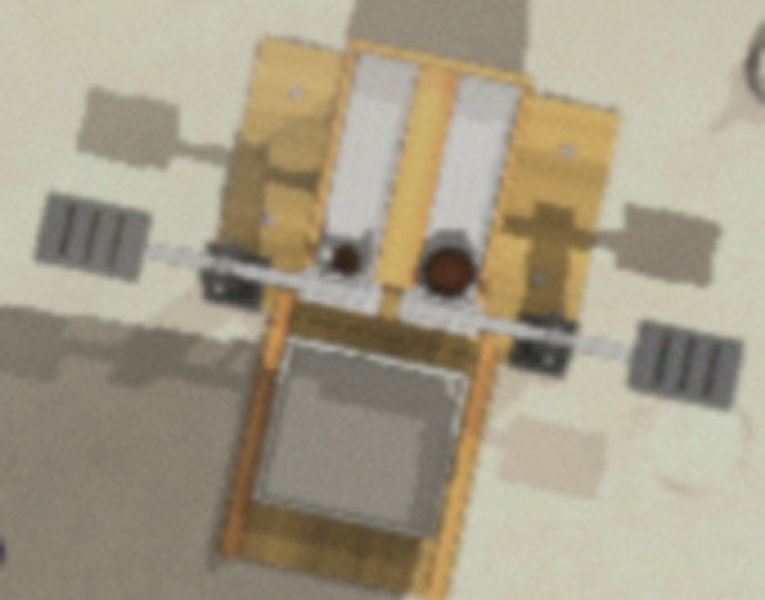

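View pics/sidez.png

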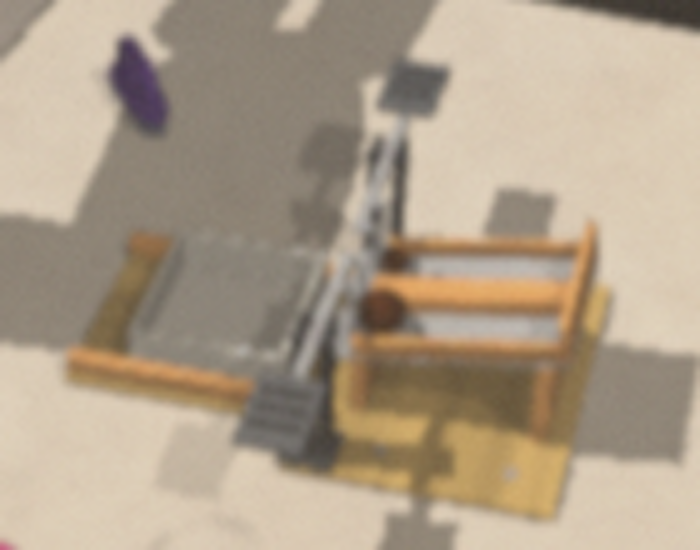

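The large ball (~(275,165) in top) is in the right lane and the small one (~(252,162)) in the left. The tray's near edge is about 35 mm short. The paddles are at about (196,157) and (327,186).

```bash
python3 - <<'E'
from h import *
s=load('top1.png'); g=s['color'].astype(int)
Z=lambda u,v:(175+(u+.5)/4.5-.5,105+(v+.5)/4.5-.5)
# refine paddles
hsv=cv2.cvtColor(s['color'],cv2.COLOR_BGR2HSV)
P={}
for n,(u,v) in {'L':(196,157),'R':(327,186)}.items():
    m=((g.max(2)<125)).astype(np.uint8); w=np.zeros_like(m); w[v-12:v+13,u-15:u+16]=1
    m&=w; m=cv2.morphologyEx(m,cv2.MORPH_OPEN,np.ones((4,4),np.uint8))
    k,lab,stt,cen=cv2.connectedComponentsWithStats(m); i=1+np.argmax(stt[1:,4]); c=cen[i]
    rr=cv2.minAreaRect(np.argwhere(lab==i)[:,::-1].astype(np.float32)); print(n,c,rr)
    P[n]=onz(s,*rr[0],.101); print(P[n],depth(s,*c))
d=P['L']-P['R']; print('sep',np.linalg.norm(d)); O=(P['L']+P['R'])/2;O[2]=0
y=d/np.linalg.norm(d); x=np.array([y[1],-y[0],0]); print('O',O,'x',x,'yaw',np.degrees(np.arctan2(x[1],x[0])))
def loc(p): q=p-O; return np.round([q@x,q@y,p[2]],4)
for n,uv,z in [('big',(449,270),.066),('small',(345,260),.06),('trayNL',(257,500),.038),('trayNR',(436,535),.038),('trayFL',(290,342),.038),('trayFR',(468,378),.038),('railL end',(232,553),.02),('railR end',(437,596),.02),('backL',(352,42),.1),('backR',(528,78),.1)]:
    p=onz(s,*Z(*uv),z); print(n,p.round(4),loc(p),loc(depth(s,*Z(*uv))))
s2=load('side1.png')
for n,p in [('L',P['L']),('R',P['R']),('railend',None)]:
    if p is not None: print(n,proj(s2,p))
np.savez('fr.npz',O=O,x=x,y=y)
E
```

```text
L [195.96065574 158.07213115] ((196.0, 158.0), (21.96500587463379, 14.120360374450684), 11.309932708740234)
[0.66091553 0.1537244  0.101     ] [0.66097659 0.15417878 0.098837  ]
R [327.58282209 186.6993865 ] ((327.66009521484375, 186.80618286132812), (22.485950469970703, 14.615869522094727), 12.994616508483887)
[ 0.58927876 -0.17681937  0.101     ] [ 0.58957898 -0.17675448  0.10020646]
sep 0.3382174010502165
O [ 0.62509715 -0.01154749  0.        ] x [ 0.97731154 -0.21180689  0.        ] yaw -12.22826146855462
big [ 0.6479 -0.0444  0.066 ] [ 0.0292 -0.0273  0.066 ] [ 0.0278 -0.0272  0.0798]
small [0.6541 0.0157 0.06  ] [0.0226 0.0327 0.06  ] [0.0219 0.0323 0.0683]
trayNL [0.5144 0.0676 0.038 ] [-0.1249  0.0539  0.038 ] [-0.125   0.054   0.0367]
trayNR [ 0.4942 -0.0379  0.038 ] [-0.1223 -0.0535  0.038 ] [-0.1238 -0.0546  0.0041]
trayFL [0.6077 0.0486 0.038 ] [-0.0297  0.0551  0.038 ] [-0.0296  0.0553  0.0343]
trayFR [ 0.5867 -0.0566  0.038 ] [-0.028  -0.0521  0.038 ] [-0.0263 -0.0533  0.0001]
railL end [0.482  0.0839 0.02  ] [-0.16   0.063  0.02 ] [-0.16    0.063   0.0198]
railR end [ 0.4568 -0.039   0.02  ] [-0.1586 -0.0625  0.02  ] [-0.1588 -0.0626  0.0181]
backL [0.7729 0.0111 0.1   ] [0.1397 0.0535 0.1   ] [0.1407 0.0538 0.0952]
backR [ 0.7527 -0.0875  0.1   ] [ 0.1408 -0.0472  0.1   ] [ 0.1409 -0.0473  0.0996]
L [[282.20696968 156.67107094]]
R [[255.24727446 221.53081512]]
```

```bash
python3 - <<'E'
from h import *
s=load('top1.png'); D=s['range_z']
H,W=D.shape; uu,vv=np.meshgrid(np.arange(W),np.arange(H))
p=cv2.undistortPoints(np.stack([uu,vv],-1).reshape(-1,1,2).astype(float),K(s),np.array(s['dist'],float))[:,0]
X=(np.c_[p,np.ones(len(p))]*D.reshape(-1,1)-s['t'])@s['R']
ok=D.ravel()>0; X=X[ok]
for y in np.arange(.6,-.3,-.1):
    print(round(y,1),[ (round(float(X[m][:,2].max()),3) if (m:=(abs(X[:,0]-a)<.05)&(abs(X[:,1]-y)<.05)).any() else None) for a in np.arange(.1,.9,.1)])
f=np.load('fr.npz');L=np.c_[(X-f['O'])@f['x'],(X-f['O'])@f['y'],X[:,2]]
m=(abs(L[:,0]+.05)<.13)&(abs(L[:,1])<.2)&(L[:,2]>.09);print('z max disp',L[m].max(0),L[m][:,2].max())
E
```

```text
0.6 [None, None, None, -0.006, None, None, None, None]
0.5 [0.255, 0.313, 0.216, 0.216, 0.006, 0.004, 0.005, None]
0.4 [-0.741, None, 0.265, 0.218, 0.005, 0.006, 0.005, 0.006]
0.3 [-0.743, None, 0.264, 0.212, 0.057, 0.005, 0.005, 0.005]
0.2 [0.003, 0.033, 0.216, 0.034, 0.055, 0.103, 0.104, 0.006]
0.1 [0.016, 0.216, 0.214, 0.006, 0.04, 0.105, 0.104, 0.011]
0.0 [0.048, 0.004, 0.005, 0.006, 0.041, 0.098, 0.083, 0.101]
-0.1 [0.017, 0.005, 0.005, 0.005, 0.023, 0.105, 0.082, 0.101]
-0.2 [0.004, 0.007, 0.005, 0.068, 0.006, 0.105, 0.006, 0.067]
z max disp [0.02226408 0.19983277 0.10528116] 0.10528116447120009
```

>>> drive_tool(
  deltas=[
    [[0, 0, 0], -1.6, 0.04],
    [[0, 0.05, 0], -1.6, 0.04],
    [[0, 0.1, 0], -1.6, 0.04],
    [[0, 0.15, 0], -1.6, 0.04],
    [[0, 0.2, 0], -1.6, 0.04],
  ],
)

```text
clock: 0.6
position: [0.3393, 0.534, 0.2435]
eef_rot: [[0.21, 0.978, -0.0], [0.978, -0.21, -0.0], [-0.0, -0.0, -1.0]]
force: [0.2, 1.1, -0.3]
opening: 0.0579
```

The mangle stands 0.265 m high near y 0.3–0.4, so I raise the tool before crossing.

>>> drive_tool(
  deltas=[
    [[0, 0.0, -0.05], 0, 0.04],
    [[0, 0.03, -0.08], 0, 0.04],
    [[0, 0.08, -0.08], 0, 0.04],
    [[0, 0.13, -0.08], 0, 0.04],
    [[0, 0.18, -0.08], 0, 0.04],
  ],
)

```text
clock: 1.1
position: [0.5153, 0.496, 0.324]
eef_rot: [[0.21, 0.978, 0.001], [0.978, -0.21, 0.001], [0.001, 0.0, -1.0]]
force: [0.7, 1.0, -0.4]
opening: 0.04
```

>>> drive_tool(
  deltas=[
    [[-0.05, 0.0, 0], 0, 0.04],
    [[-0.1, 0, 0], 0, 0.04],
    [[-0.15, 0, 0], 0, 0.04],
    [[-0.2, 0, 0], 0, 0.04],
    [[-0.25, 0, 0], 0, 0.04],
  ],
)

```text
clock: 1.6
position: [0.46, 0.2504, 0.3231]
eef_rot: [[0.211, 0.978, -0.0], [0.978, -0.211, -0.0], [-0.0, -0.0, -1.0]]
force: [1.2, -1.1, 0.1]
opening: 0.0395
```

>>> drive_tool(
  deltas=[
    [[-0.05, 0.0, 0], 0, 0.04],
    [[-0.1, 0, 0], 0, 0.04],
    [[-0.15, 0, 0], 0, 0.04],
    [[-0.2, 0, 0], 0, 0.04],
    [[-0.22, 0, 0], 0, 0.04],
  ],
)

```text
clock: 2.1
position: [0.4129, 0.034, 0.3237]
eef_rot: [[0.213, 0.977, 0.0], [0.977, -0.213, -0.001], [-0.001, 0.001, -1.0]]
force: [0.3, 0.5, 0.6]
opening: 0.04
```

>>> drive_tool(
  deltas=[
    [[0, 0.03, 0.04], 0, 0.04],
    [[0, 0.06, 0.08], 0, 0.04],
    [[0, 0.062, 0.13], 0, 0.04],
    [[0, 0.062, 0.18], 0, 0.04],
    [[0, 0.062, 0.21], 0, 0.04],
  ],
)

```text
clock: 2.6
position: [0.4721, 0.024, 0.1092]
eef_rot: [[0.211, 0.977, -0.005], [0.977, -0.211, 0.0], [-0.001, -0.005, -1.0]]
force: [-0.3, 0.6, -0.6]
opening: 0.0401
```

```bash
python3 - <<'E'
from h import *
f=np.load('fr.npz'); p=robot.read_state()['position']; print(p,(p-f['O'])@f['x'],(p-f['O'])@f['y'])
s=snap('side','side2.png'); c=s['color'][100:260,170:350]; cv2.imwrite('pics/sidez2.png',cv2.resize(c,None,fx=3.7,fy=3.7,interpolation=cv2.INTER_CUBIC))
E
```

```text
[0.47210503 0.02398562 0.10917525] -0.15704711247961137 0.0023221335333431787
```

View pics/sidez2.png

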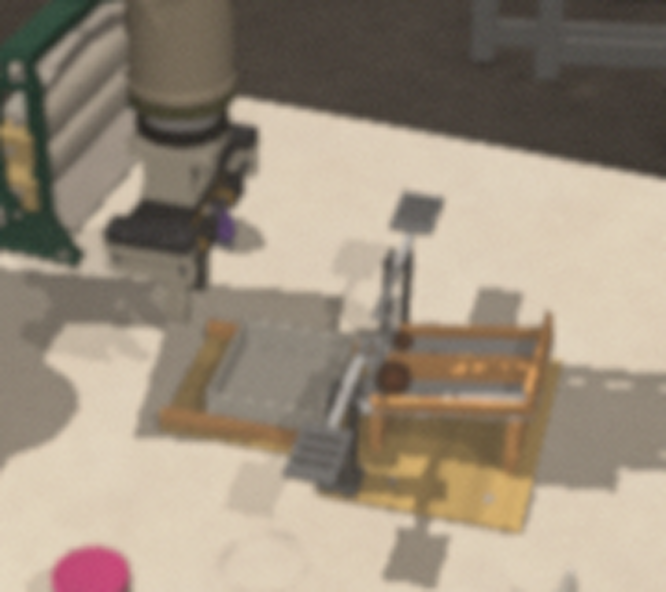

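The gripper hangs in front of the tray's near wall, with its fingers between the rails at about (205,270). I lower it next.

>>> drive_tool(
  deltas=[
    [[-0.002, 0, 0.03], 0, 0.04],
    [[-0.002, 0, 0.06], 0, 0.04],
    [[-0.002, 0, 0.067], 0, 0.04],
    [[-0.002, 0, 0.067], 0, 0.04],
    [[-0.002, 0.005, 0.067], 0, 0.04],
  ],
)

```text
clock: 3.15
position: [0.48, 0.021, 0.0483]
eef_rot: [[0.212, 0.977, 0.002], [0.977, -0.212, -0.0], [0.0, 0.002, -1.0]]
force: [-0.1, -0.5, 0.9]
opening: 0.0402
```

>>> drive_tool(
  deltas=[
    [[0, 0.005, 0], 0, 0.04],
    [[0, 0.01, 0], 0, 0.04],
    [[0, 0.015, 0], 0, 0.04],
    [[0, 0.02, 0], 0, 0.04],
    [[0, 0.025, 0], 0, 0.04],
  ],
)

```text
clock: 3.65
position: [0.5035, 0.0157, 0.0466]
eef_rot: [[0.212, 0.977, -0.001], [0.977, -0.212, 0.0], [-0.0, -0.001, -1.0]]
force: [-2.6, 1.1, 2.4]
opening: 0.0399
```

>>> drive_tool(
  deltas=[
    [[0, 0.004, 0], 0, 0.04],
    [[0, 0.008, 0], 0, 0.04],
    [[0, 0.012, 0], 0, 0.04],
    [[0, 0.016, 0], 0, 0.04],
    [[0, 0.02, 0], 0, 0.04],
  ],
)

```text
clock: 4.15
position: [0.5233, 0.0113, 0.0465]
eef_rot: [[0.212, 0.977, 0.0], [0.977, -0.212, -0.0], [-0.0, 0.0, -1.0]]
force: [-2.6, 0.6, 0.8]
opening: 0.0397
```

>>> drive_tool(
  deltas=[
    [[0, 0.001, 0], 0, 0.04],
    [[0, 0.002, 0], 0, 0.04],
    [[0, 0.003, 0], 0, 0.04],
    [[0, 0.004, 0], 0, 0.04],
    [[0, 0.005, 0], 0, 0.04],
  ],
)

```text
clock: 4.65
position: [0.5279, 0.0104, 0.0466]
eef_rot: [[0.212, 0.977, 0.0], [0.977, -0.212, 0.0], [0.0, 0.0, -1.0]]
force: [-2.4, 1.3, 0.7]
opening: 0.0398
```

>>> drive_tool(
  deltas=[
    [[0, 0.001, 0], 0, 0.04],
    [[0, 0.002, 0], 0, 0.04],
    [[0, 0.003, 0], 0, 0.04],
    [[0, 0.003, 0], 0, 0.04],
    [[0, 0.003, 0], 0, 0.04],
  ],
)

```text
clock: 5.15
position: [0.5311, 0.0097, 0.0467]
eef_rot: [[0.212, 0.977, 0.001], [0.977, -0.212, -0.0], [0.0, 0.001, -1.0]]
force: [-0.5, 0.0, -0.6]
opening: 0.0404
```

```bash
cat > look.py <<'E'
import sys
from h import *
n=sys.argv[1]
a=snap('top','top%s.png'%n); c=a['color'][105:245,175:345]; A=cv2.resize(c,None,fx=4.5,fy=4.5,interpolation=cv2.INTER_CUBIC)[:600]
cv2.imwrite('pics/topz%s.png'%n,A)
s=snap('side','side%s.png'%n); c=s['color'][140:250,200:340]; cv2.imwrite('pics/sidez%s.png'%n,cv2.resize(c,None,fx=5,fy=5,interpolation=cv2.INTER_CUBIC))
f=np.load('fr.npz'); st=robot.read_state(); p=st['position']; print(p,(p-f['O'])@f['x'],(p-f['O'])@f['y'],st['force'])
E
python3 look.py 3
```

```text
[0.5310737  0.0096599  0.04670122] -0.09638206857115666 0.0008114075407250601 [-0.1424989   0.46865539 -0.3191658 ]
```

View pics/topz3.png

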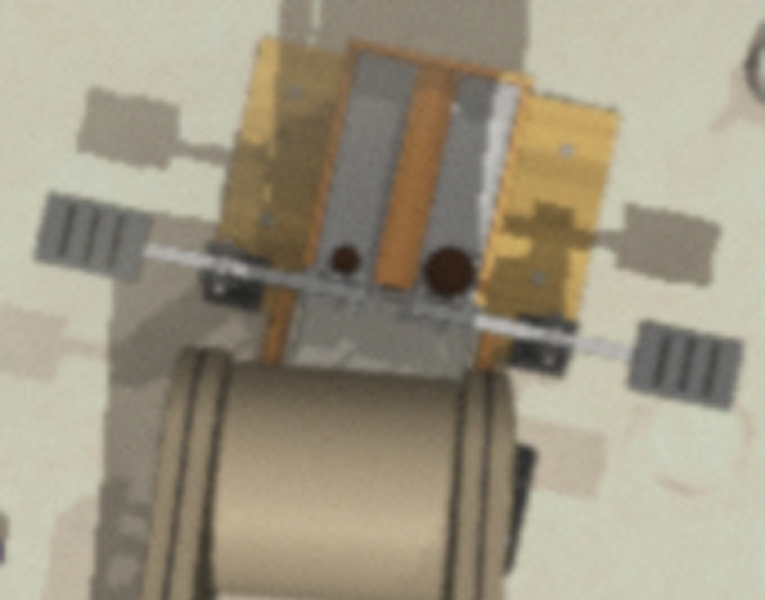

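View pics/sidez3.png

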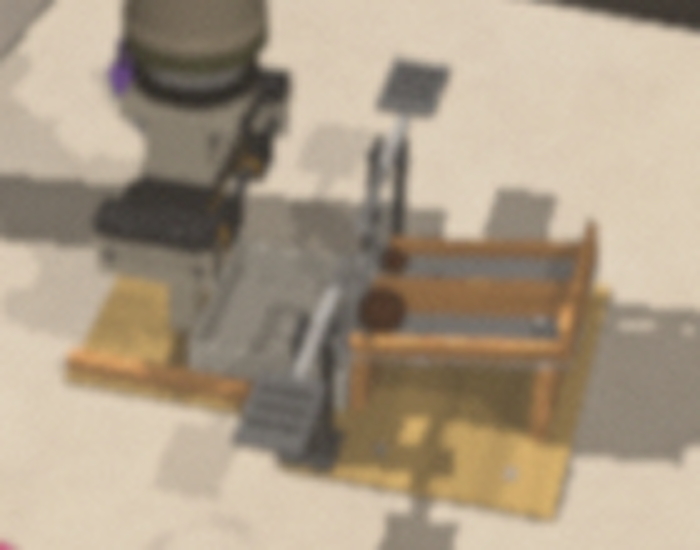

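The tray has moved with its far edge now under the lanes, but no stop force has been felt yet. I keep pushing.

>>> drive_tool(
  deltas=[
    [[0, 0.001, 0], 0, 0.04],
    [[0, 0.002, 0], 0, 0.04],
    [[0, 0.003, 0], 0, 0.04],
    [[0, 0.003, 0], 0, 0.04],
    [[0, 0.003, 0], 0, 0.04],
  ],
)

```text
clock: 5.75
position: [0.5328, 0.0093, 0.0465]
eef_rot: [[0.212, 0.977, -0.002], [0.977, -0.212, 0.0], [-0.0, -0.002, -1.0]]
force: [-7.3, 1.7, 6.1]
opening: 0.0399
```

>>> drive_tool(
  deltas=[
    [[0, 0.001, 0], 0, 0.04],
    [[0, 0.002, 0], 0, 0.04],
    [[0, 0.003, 0], 0, 0.04],
    [[0, 0.003, 0], 0, 0.04],
    [[0, 0.003, 0], 0, 0.04],
  ],
)

```text
clock: 6.25
position: [0.533, 0.0093, 0.046]
eef_rot: [[0.212, 0.977, -0.008], [0.977, -0.212, 0.001], [-0.001, -0.009, -1.0]]
force: [-20.0, 3.4, 17.4]
opening: 0.0401
```

The force rose to 20 N with the position stalled at disp x −0.0945, which is −0.087 less half a finger, so the tray is home. I retract straight back, then lift.

>>> drive_tool(
  deltas=[
    [[0, -0.006, 0], 0, 0.04],
    [[0, -0.02, 0], 0, 0.04],
    [[0, -0.04, 0], 0, 0.04],
    [[0, -0.05, -0.03], 0, 0.04],
    [[0, -0.05, -0.08], 0, 0.04],
  ],
)

```text
clock: 6.75
position: [0.4838, 0.0195, 0.1235]
eef_rot: [[0.212, 0.977, -0.008], [0.977, -0.212, 0.0], [-0.001, -0.008, -1.0]]
force: [1.0, -0.9, -0.5]
opening: 0.0398
```

>>> drive_tool(
  deltas=[
    [[0, 0, -0.05], 0, 0],
    [[0, 0, -0.1], 0, 0.0],
    [[-0.03, 0, -0.13], 0, 0.0],
    [[-0.08, 0, -0.13], 0, 0.0],
    [[-0.12, 0, -0.13], 0, 0.0],
  ],
)

```text
clock: 7.25
position: [0.4632, -0.1001, 0.2589]
eef_rot: [[0.211, 0.977, 0.005], [0.977, -0.211, -0.002], [-0.001, 0.005, -1.0]]
force: [-0.3, 0.2, -1.1]
opening: 0.0048
```

```bash
python3 look.py 4; python3 - <<'E'
from h import *
print(robot.read_state()['opening'])
E
```

```text
[ 0.46204625 -0.10230019  0.25737997] -0.14012947642652573 -0.123228965345204 [-0.19673863  0.69674445  0.5271507 ]
0.000607092069413081
```

View pics/topz4.png

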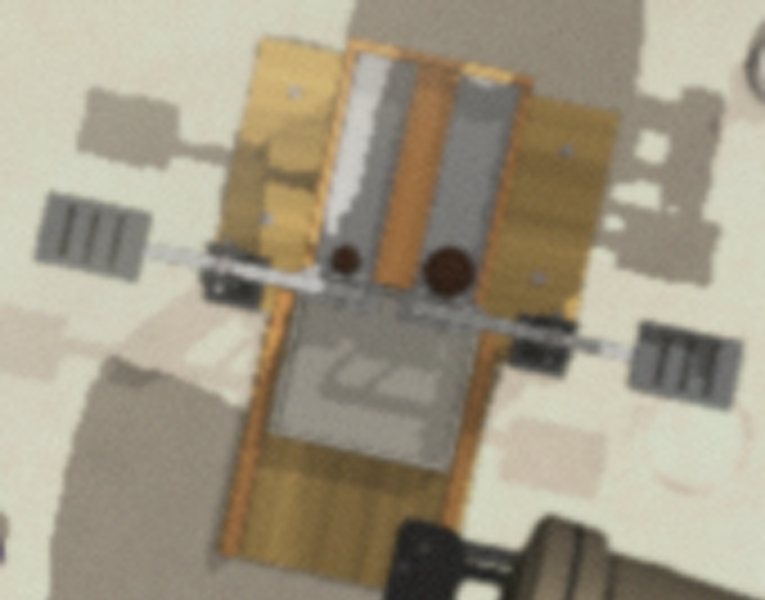

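View pics/sidez4.png

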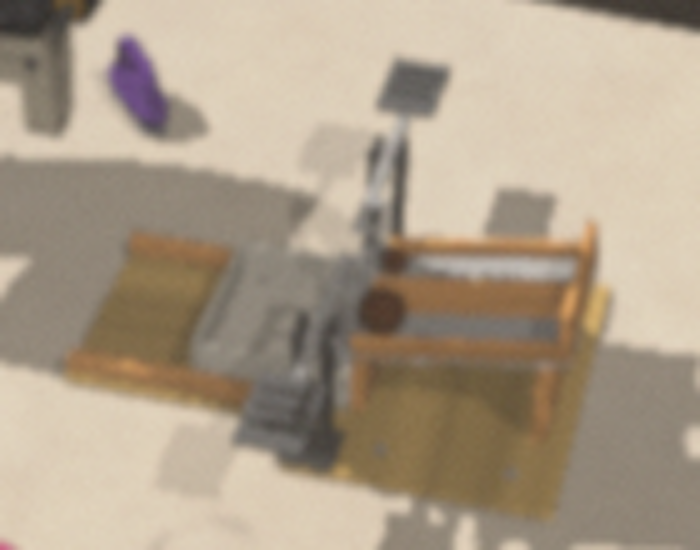

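The tray's near edge (top zoom (270,433)–(448,468)) has moved about 38 mm, to −0.087, so it is home and square. Next is the right paddle.

>>> drive_tool(
  deltas=[
    [[-0.02, 0.04, 0], 0, 0],
    [[-0.04, 0.08, 0], 0, 0],
    [[-0.052, 0.12, 0], 0, 0],
    [[-0.052, 0.142, 0.03], 0, 0],
    [[-0.052, 0.142, 0.07], 0, 0],
  ],
)

```text
clock: 7.85
position: [0.5943, -0.1801, 0.188]
eef_rot: [[0.213, 0.977, 0.007], [0.977, -0.213, -0.002], [-0.001, 0.007, -1.0]]
force: [-0.1, -0.4, -0.4]
opening: 0.0005
```

>>> drive_tool(
  deltas=[
    [[0, 0, 0.02], 0, 0],
    [[0, 0, 0.035], 0, 0],
    [[0, 0, 0.04], 0, 0],
    [[0, 0, 0.04], 0, 0],
    [[0, 0, 0.04], 0, 0],
  ],
)

```text
clock: 8.35
position: [0.5911, -0.1793, 0.1485]
eef_rot: [[0.212, 0.977, 0.003], [0.977, -0.212, -0.001], [-0.0, 0.003, -1.0]]
force: [0.0, -0.7, -0.4]
opening: 0.0006
```

```bash
python3 look.py 5
```

```text
[ 0.5911081  -0.17944711  0.14863872] 0.0023444093061803814 -0.1712893575152254 [ 0.10935963 -0.36435093  0.6773521 ]
```

View pics/sidez5.png

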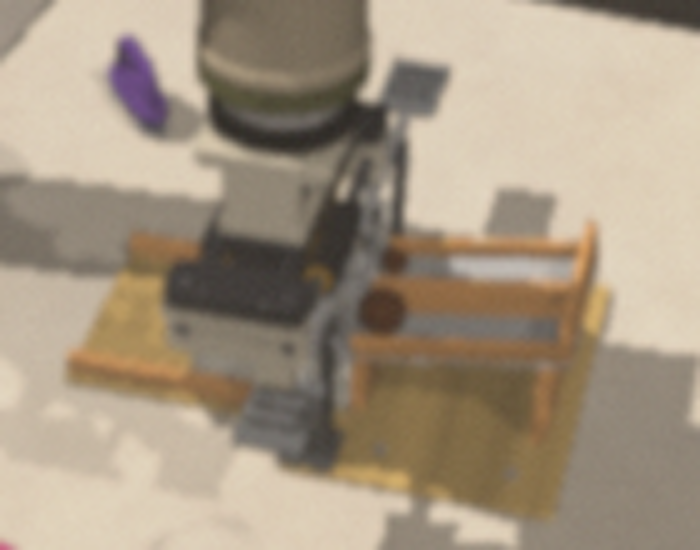

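```bash
python3 - <<'E'
from h import *
s=load('side5.png')
for z in (.101,.1236,.19,.21): 
    q=proj(s,[[.5911,-.1794,z]])[0]; print(z,q,(q-[200,140])*5)
st=robot.read_state(); w=snap('wrist','wrist5.png'); cv2.imwrite('pics/w5.png',w['color'])
T=w['tool_from_camera']; print(T.round(3))
E
```

```text
0.101 [255.86163746 222.18040948] [279.3081873  410.90204739]
0.1236 [255.95299602 215.89319478] [279.76498008 379.46597392]
0.19 [256.23564579 196.57086129] [281.17822893 282.85430646]
0.21 [256.32515644 190.49174061] [281.6257822  252.45870307]
[[ 1.    -0.     0.001 -0.001]
 [ 0.     0.957  0.29  -0.081]
 [-0.001 -0.29   0.957 -0.142]
 [ 0.     0.     0.     1.   ]]
```

View pics/w5.png

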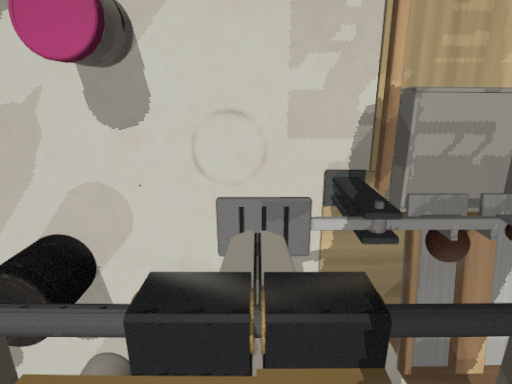

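The wrist view shows the closed fingertips (258,240) over the right paddle (264,225), with the large ball behind its gate at (447,243). I press next.

>>> drive_tool(
  deltas=[
    [[0, 0, 0.015], 0, 0],
    [[0, 0, 0.025], 0, 0],
    [[0, 0, 0.035], 0, 0],
    [[0, 0, 0.045], 0, 0],
    [[0, 0, 0.053], 0, 0],
  ],
)

```text
clock: 9.0
position: [0.5897, -0.1789, 0.0923]
eef_rot: [[0.212, 0.977, -0.001], [0.977, -0.212, 0.001], [0.0, -0.001, -1.0]]
force: [0.9, -0.1, 2.2]
opening: 0.0002
```

>>> drive_tool(
  deltas=[
    [[0, 0, 0.003], 0, 0],
    [[0, 0, 0.006], 0, 0],
    [[0, 0, 0.008], 0, 0],
    [[0, 0, 0.008], 0, 0],
    [[0, 0, 0.008], 0, 0],
  ],
)

```text
clock: 9.5
position: [0.5901, -0.1793, 0.0859]
eef_rot: [[0.212, 0.977, 0.0], [0.977, -0.212, -0.0], [-0.0, 0.0, -1.0]]
force: [-1.3, 0.3, 1.7]
opening: 0.0006
```

```bash
python3 look.py 6; python3 - <<'E'
from h import *
w=snap('wrist','w6.png')
E
```

```text
[ 0.59012725 -0.1793438   0.08592515] 0.0013639352181922624 -0.17139614069936007 [-0.29042935 -0.66574387  2.33605354]
```

View pics/w6.png

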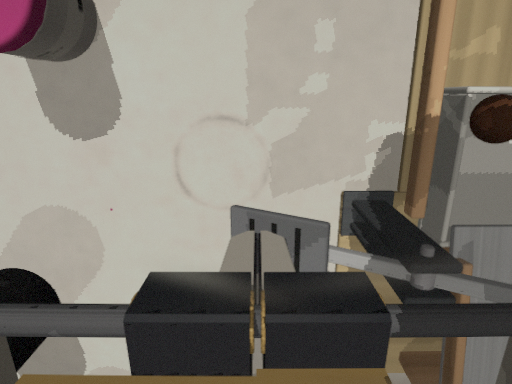

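The gate opened and the large ball has rolled into the tray (wrist view (495,118)). I release the paddle slowly and move clear.

>>> drive_tool(
  deltas=[
    [[0, 0, -0.01], 0, 0],
    [[0, 0, -0.02], 0, 0],
    [[0, 0, -0.03], 0, 0],
    [[0, 0, -0.04], 0, 0],
    [[0, 0, -0.05], 0, 0],
  ],
)

```text
clock: 10.15
position: [0.5903, -0.179, 0.1369]
eef_rot: [[0.212, 0.977, 0.001], [0.977, -0.212, 0.0], [0.0, 0.001, -1.0]]
force: [0.6, -0.7, -0.3]
opening: 0.0004
```

>>> drive_tool(
  deltas=[
    [[0, 0, -0.03], 0, 0],
    [[0, 0, -0.07], 0, 0],
    [[0, -0.04, -0.11], 0, 0],
    [[0, -0.09, -0.12], 0, 0],
    [[0, -0.14, -0.12], 0, 0],
  ],
)

```text
clock: 10.65
position: [0.4596, -0.1509, 0.2588]
eef_rot: [[0.212, 0.977, 0.005], [0.977, -0.212, -0.002], [-0.001, 0.005, -1.0]]
force: [-0.4, 0.6, 1.1]
opening: 0.0004
```

>>> drive_tool(
  deltas=[
    [[-0.03, 0, 0], 0, 0],
    [[-0.06, 0, 0], 0, 0],
    [[-0.06, 0, 0], 0, 0],
    [[-0.06, 0, 0], 0, 0],
    [[-0.06, 0, 0], 0, 0],
  ],
)

```text
clock: 11.15
position: [0.4471, -0.2088, 0.2556]
eef_rot: [[0.212, 0.977, 0.0], [0.977, -0.212, 0.0], [0.0, 0.0, -1.0]]
force: [1.1, 0.7, -0.7]
opening: 0.0003
```

```bash
python3 look.py 7
```

```text
[ 0.44714653 -0.20863776  0.25538669] -0.13216810976387383 -0.2303097627515795 [0.62893018 0.83195078 0.15350519]
```

View pics/topz7.png

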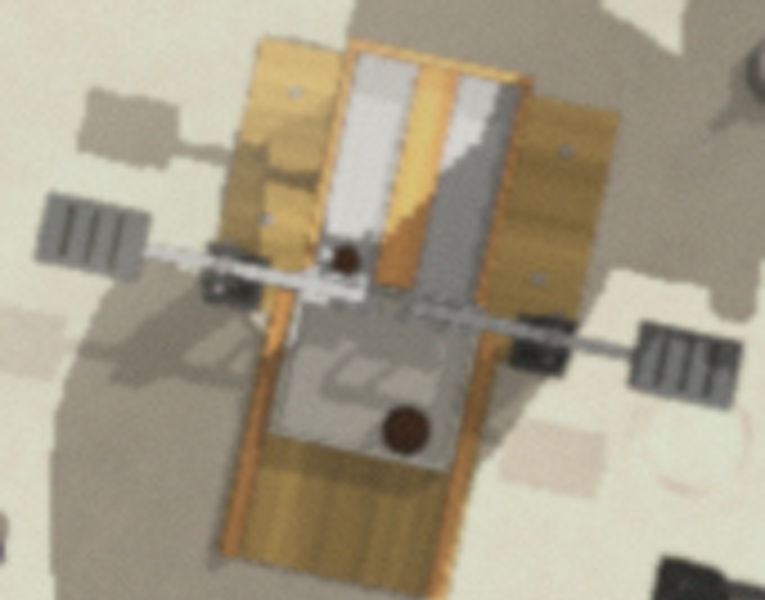

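View pics/side7.png

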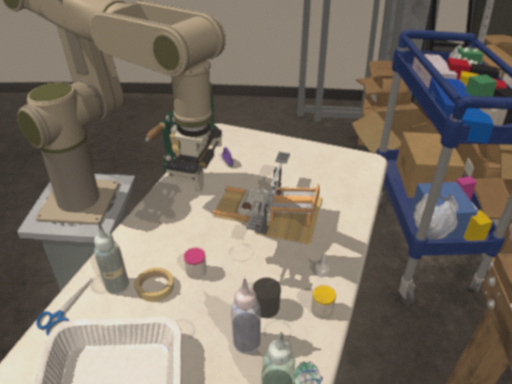

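The large ball rests in the tray (top zoom (405,430)) and the tray edge hasn't moved. The right paddle is back at its starting pixel (686,364), and the small ball is still at (345,260). The jar, brush and cap look unmoved.

```bash
python3 -c "
from h import *
print(robot.hand_in())"
```

```text
the job is handed in; nothing more can be done
None
```

The job is done and handed in at about 11.3 s, under the 40 s limit; no verdict came back.

**Tray:** I pushed it about 38 mm along its guide with two fingertips until it stalled against the stop. The force rose to about 20 N along x, with 17 N vertically. That is more than the few newtons the tray needs to slide. The finger position and the tray's near edge both put its near wall at −87 mm, which is home.

**Ball:** I pressed the right paddle, on the large ball's side, down about 40 mm with the fingers closed, at about 2 N. The wrist picture showed the large ball in the tray. I then let the paddle rise, and it returned to its starting position with the gate shut.

**Last checks:** The final pictures show:
- the large ball in the tray
- the tray still home
- the small ball behind its gate
- the jar, brush and cap where they were, judged by eye only
- the gripper clear of everything

**Disagreements:**
- The dispenser frame I measured differed by up to about 5 mm in x at the rail ends and back wall. The finger contact at the stop agreed with it.
- The first move of the arm began before I had checked the height of the green machine beside the table. No contact force showed, and I raised the tool before going on.

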